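Load a bracket into the sloping weld jig and start the cycle

ROBOT

A 6-joint arm with a two-finger parallel gripper is mounted at the origin on the work surface. World frame = base frame: x ahead of the robot, y to its left, z up, the work surface at z = 0. Lengths are in m, angles in rad, forces in N, time in s.
With the tool pointing down it reaches from about 0.35 to 0.775 m from the base axis. Payload 5.5 kg.
Tool frame: the origin (TCP) lies between the finger pads; the fingertips stand 8 mm ahead of it and the grasp point (between the pads) lies 11 mm behind it; z points along the fingers, y is the line along which they close (so a half turn about z gives the same grasp; the last joint's range is limited). The gripper opens to 85 mm and grips with 20 to 120 N. Pads are 22 mm wide; open, the fingers measure 114 mm over their backs; the gripper's body (76 mm by 85 mm) begins 54 mm behind the grasp point. The pads swing forward as they close: fully open they stand 13 mm farther back than shut.
Start: joints at [-0.14, 0.313, 0.046, 1.304, 0, 1.431], TCP at [0.575, -0, 0.239] pointing down, gripper open.
Joint ranges: [-2.76, 2.76], [-0.86, 1.69], [-1.03, 1.26], [-2.2, 2.34], [-1.47, 1.5], [-3.14, 3.14]. Speed limits (rad/s): [2.57, 2.57, 3.14, 3.14, 3.14, 3.14].

INTERFACE

Orientations are given as a unit quaternion [w, x, y, z].
In Python, from workcell import status, vision, job gives the robot as it stands. The module is installed in compiled form; this text tells all that it offers.
- The arm moves only by the tool apply_moves, never from a script. Its argument "moves" is one flat list of numbers, 6 for each row, row after row: the shift along the world's x, y, z in units of 25 mm (1.0 is 25 mm), then the turn, a rotation vector about the world's x, y, z in rad. In form: [x, y, z, rx, ry, rz, x, y, z, rx, ry, rz, ...]. A call has 1 to 20 rows; each row is the pose to reach, as a shift and turn from the pose commanded when the call began; what a row does not reach only later rows make up. A row lasts 1/12 s, in which the tool goes at most 41.7 mm and 7.16 degrees, less where a joint would pass 70% of its speed; a pose out of reach is approached as far as the arm can. A call with a gripper value outside its range is refused whole. "claw" is the opening in per cent of the stroke, from 0 (shut) to 100 (fully open), set as the call begins (left out, the last holds). The fingers move at their own pace and stop on an object; "newtons" is the grip in N (left out, the last holds). Time passes only in rows, so rows that repeat a pose let the fingers close. It gives the time, the measured TCP pose, the force, the opening and the grip force at its end, in the units of the state.
- status.get_state(): the state, without advancing time (a new reading comes with each control period).
- vision.read_camera(name): name is "scene" or "side" or "wrist"; returns a dict with "image" (480x640x3 uint8, blue, green, red), "camera_matrix" (3x3 intrinsics, pixels), "camera_from_world" (4x4, takes a point from world to camera coordinates). Camera axes: x right, y down, z forward; pixel columns grow to the right and rows downward; lengths in m; the calibration is good to about 2 mm. The wrist camera is an equidistant fisheye: a pixel r from the principal point sees the ray r / f radians off the axis. A picture is of the moment at which its call begins. There is no depth.
- job.hand_in(): hands the job in; it is judged then, once.
The state is a dict: "clock": time; "joint_pos": joint angles; "qvel": joint speeds; "tau": joint torques, N m; "tcp_pos": TCP position; "orientation": TCP orientation; "wrist_force": force on the tool from outside, world axes, zero at the start; "ft_torque": the same for the moment, N m; "finger_gap": finger opening in m; "grip_force": force on a finger pad.
Only numpy, scipy, OpenCV 4.12 (cv2) and the standard library are available. Lean on these libraries where they do the work, as an engineer would, in place of code of your own. Each camera call takes 0.05 s, during which the arm holds its last target. There are 200 camera calls.

TASK

Take the steel T-bracket from the plywood board and gently seat it, rib up, fully home, flat and square in the pocket of the sloping weld jig, without dropping or ramming it in; either way round is right. Let go of it, then press the green start button fully down and release it. Leave the other things on the bench where they are.

Things in the scene. Friction and masses are not known exactly. Their poses are not given: they have to be found in the camera images.
- bracket: loose bright steel T-bracket, 0.3 to 0.6 kg, rib up on the plywood board: flange 80 (x) x 60 (y) x 8 (z) mm; upright rib in its middle, 50 mm long (x), 10 mm thick (y), from 8 to 44 mm above the underside. Origin: centre of the underside; x along the long side and the rib, z up through the rib. A half turn about z makes no difference
- rib_top (a point): centre of the top edge of the bracket's rib, 44 mm above the flange's underside
- jig: fixed blue stand of the weld jig, 150 x 120 mm foot; origin centre of the underside on the bench; x points level, from the low side of the slope to the high side
- pocket: yellow block on the jig, 130 x 110 x 22 mm, with a pocket 86 (x) x 66 (y) mm, 8 mm deep, 2 mm chamfer, copper-coloured floor, sloping at 30 degrees towards the robot. Origin: centre of the pocket floor, 65 mm above the bench; z square out of the pocket, x up the slope along its long side, y level; block face at z = 8 mm. The bracket seats with its origin here, flange flush with the face
- board: fixed plywood board on which the bracket lies, 170 x 240 x 12 mm; origin centre of the underside
- console: fixed grey control box, 80 x 80 x 50 mm, with the start button on top; origin centre of its underside
- start_top (a point): centre of the top face of the green start button, 32 mm dia., on the control box; it is pressed straight down
- start (a joint): travel of the start button in m: 0 up, 0.007 fully down; spring, about 5 N when fully down
- tube: offcut of square steel tube 100 x 30 x 30 mm lying on the plywood board; origin centre of underside; bystander
- spray_can: can with orange label, 60 mm dia., 160 mm high, standing; origin centre of its underside; bystander
- hammer: hammer, 260 mm long, lying on the bench; bystander
- wire_brush: brush with a handle lying on the bench; bystander
- magnet_square: red triangular welding magnet, 90 x 90 x 16 mm, lying flat; bystander
- clamp: steel screw clamp, about 190 x 100 x 20 mm, lying flat; bystander
- flat_bars: two flat steel bars on each other, 200 x 34 x 16 mm; bystander
- tin: small aluminium bowl, 70 mm dia., 40 mm high; bystander

How it is judged:
By the outcome, as a careful person would: the job done as asked, in the order asked, and still so for the second after the job is handed in, with the robot touching nothing.
It also fails if it takes over 51 s, if anything falls off the work surface, if the arm or the gripper's body presses on something with over 40 N, if the wrist force passes 120 N, or if a joint passes its speed limit or range.

## Working session

There is one attempt and no reset: what is moved stays moved. The work goes in short steps, Python scripts to look and compute and a tool call to move; the robot and the scene stay as the last step left them, time stands still between calls to the robot, and variables do not carry over. Pictures are saved under pics/ and viewed, at most 13 in all, crops included, and the job is handed in when it is done.

Besides the shell and the picture viewer there is one more tool, called after ">>>" as a command line: name --argument value ..., lists and objects as JSON in quotes. apply_moves: Moves the arm, as the interface text tells. Its arguments: {"type":"object","properties":{"moves":{"type":"array","items":{"type":"number"}},"claw":{"type":"number"},"newtons":{"type":"number"}},"required":["moves"]}

```bash
mkdir -p pics; cat > h.py <<'E'
import numpy as np, cv2
from scipy.spatial.transform import Rotation as R
from workcell import status, vision, job
def cam(n):
    c=vision.read_camera(n); return c['image'],np.array(c['camera_matrix']),np.array(c['camera_from_world'])
def ray(K,T,uv,fish=False):
    x=(uv[0]-K[0,2])/K[0,0]; y=(uv[1]-K[1,2])/K[1,1]
    if fish:
        r=np.hypot(x,y); s=np.sin(r)/r if r>1e-9 else 1; d=np.array([x*s,y*s,np.cos(r)])
    else: d=np.array([x,y,1.])
    Rm=T[:3,:3]; return -Rm.T@T[:3,3], Rm.T@d/np.linalg.norm(d)
def onz(K,T,uv,z,fish=False):
    o,d=ray(K,T,uv,fish); return o+d*(z-o[2])/d[2]
def tri(*rays):
    A=0;b=0
    for o,d in rays:
        P=np.eye(3)-np.outer(d,d); A=A+P; b=b+P@o
    p=np.linalg.solve(A,b); return p,[np.linalg.norm(np.cross(p-o,d)) for o,d in rays]
def st():
    s=status.get_state(); return s
E
python3 - <<'E'
from h import *
for n in ('scene','side','wrist'):
    im,K,T=cam(n); cv2.imwrite(f'pics/{n}0.png',im); np.savez(f'{n}0.npz',im=im,K=K,T=T); print(n,K.round(1).tolist(),(-T[:3,:3].T@T[:3,3]).round(3), T[2,:3].round(2))
print(st())
E
```

```text
scene [[620.6, 0.0, 327.8], [0.0, 620.6, 230.4], [0.0, 0.0, 1.0]] [ 1.31  -0.656  1.532] [-0.42  0.37 -0.83]
side [[447.0, 0.0, 318.5], [0.0, 447.0, 240.3], [0.0, 0.0, 1.0]] [0.435 0.777 0.912] [ 0.15 -0.67 -0.73]
wrist [[371.6, 0.0, 313.7], [0.0, 371.6, 237.0], [0.0, 0.0, 1.0]] [0.575 0.085 0.373] [-0.   -0.33 -0.94]
{'clock': 0.15, 'joint_pos': array([-1.39591542e-01,  3.13838468e-01,  4.52658911e-02,  1.30359335e+00,
       -2.64338008e-05,  1.43118482e+00]), 'qvel': array([ 0.00050414, -0.00335074,  0.00130497,  0.00109086,  0.00100654,
        0.00096617]), 'tau': array([ 1.76330479e-03, -4.81067133e+01,  2.98815805e+01,  1.39078675e-02,
       -1.10673584e-04, -5.56924022e-05]), 'tcp_pos': array([5.74642915e-01, 3.76074385e-05, 2.38618301e-01]), 'orientation': array([-5.38939699e-04,  7.07099549e-01,  7.07113682e-01, -4.22690818e-04]), 'wrist_force': array([-0.18907688,  0.35259377,  0.01803672]), 'ft_torque': array([-0.0009767 , -0.02958742,  0.02541398]), 'grip_force': 0.0, 'finger_gap': 0.08512352871169997}
```

View pics/scene0.png

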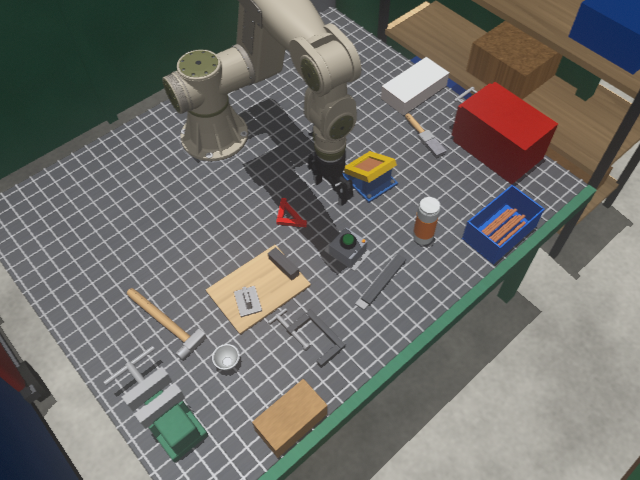

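View pics/side0.png

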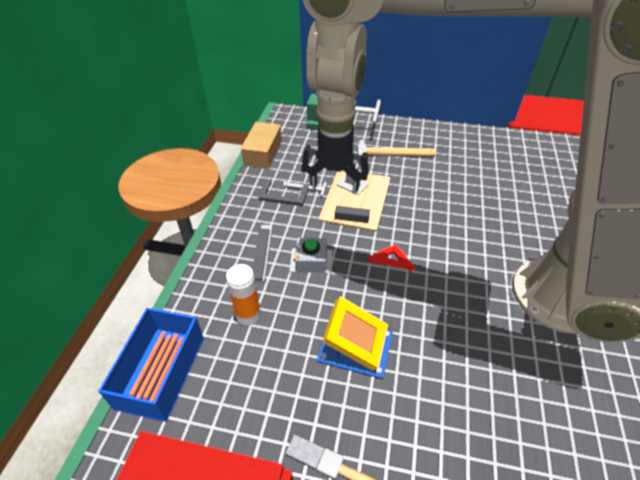

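View pics/wrist0.png

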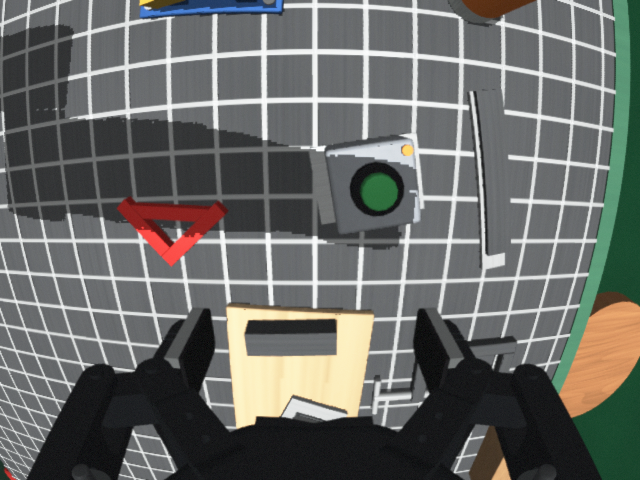

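The scene view shows the bracket at about (248,300), the pocket floor at (371,165) and the button at (347,241). The side view shows the pocket floor at (359,333) and the button at (311,245). The wrist view shows the button at (380,192) and the bracket half hidden at (315,410).

```bash
python3 - <<'E'
from h import *
D={n:np.load(n+'0.npz') for n in('scene','side','wrist')}
def blobs(n,lo,hi,roi=None):
    hsv=cv2.cvtColor(D[n]['im'],cv2.COLOR_BGR2HSV); m=cv2.inRange(hsv,lo,hi)
    if roi: k=np.zeros_like(m); x0,y0,x1,y1=roi; k[y0:y1,x0:x1]=255; m&=k
    c=max(cv2.findContours(m,0,2)[0],key=cv2.contourArea); M=cv2.moments(c)
    return np.array([M['m10'],M['m01']])/M['m00'],c
def r(n,uv): return ray(D[n]['K'],D[n]['T'],uv,n=='wrist')
g={n:blobs(n,(50,120,40),(90,255,255),roi)[0] for n,roi in dict(scene=(330,225,365,260),side=(295,232,325,260),wrist=(350,160,415,225)).items()}
print('btn',g,tri(*[r(n,g[n]) for n in g]))
p={n:blobs(n,(5,80,100),(17,200,255),roi) for n,roi in dict(scene=(340,145,400,190),side=(320,295,395,370)).items()}
for n in p: print(n,p[n][0],cv2.contourArea(p[n][1]), cv2.boundingRect(p[n][1]))
print('floor',tri(*[r(n,p[n][0]) for n in p]))
for uv in [(237,291),(255,287),(262,309),(243,315),(248,300)]: print('br',onz(D['scene']['K'],D['scene']['T'],uv,.02).round(3))
print('br',onz(D['wrist']['K'],D['wrist']['T'],(315,410),.02,True).round(3))
E
```

```text
btn {'scene': array([347.90804598, 238.42241379]), 'side': array([310.45945946, 244.65465465]), 'wrist': array([378.62844037, 191.38027523])} (array([0.62957036, 0.0197688 , 0.06560186]), [np.float64(0.0005311915080476427), np.float64(0.0008197123045640151), np.float64(0.0010207989932759657)])
scene [368.34146341 164.04878049] 164.0 (355, 158, 28, 13)
side [357.37950664 331.20978284] 790.5 (339, 312, 37, 40)
floor (array([0.47173466, 0.25080707, 0.06727345]), [np.float64(8.664877536035573e-05), np.float64(8.664877536052209e-05)])
br [ 0.531 -0.304  0.02 ]
br [ 0.555 -0.259  0.02 ]
br [ 0.621 -0.287  0.02 ]
br [ 0.601 -0.336  0.02 ]
br [ 0.574 -0.298  0.02 ]
br [ 0.576 -0.279  0.02 ]
```

>>> apply_moves --moves '[0,-1.2,0,0,0,0.12,0,-2.4,0,0,0,0.24,0,-3.6,0,0,0,0.36,0,-4.8,0,0,0,0.48,0,-6,0,0,0,0.6,0,-7.2,0,0,0,0.72,0,-8.4,0,0,0,0.84,0,-9.6,0,0,0,0.96,0,-10.8,0,0,0,1.08,0,-11.8,0,0,0,1.15,0,-11.8,0,0,0,1.15,0,-11.8,0,0,0,1.15,0,-11.8,0,0,0,1.15]' --claw 100

```text
clock: 1.23
tcp_pos: [0.5747, -0.2946, 0.2388]
orientation: [-0.001, 0.209, 0.978, 0.0]
wrist_force: [1.0, -0.0, 0.4]
finger_gap: 0.0851
grip_force: 0.0
```

```bash
python3 - <<'E'
from h import *
n='wrist'; im,K,T=cam(n); cv2.imwrite(f'pics/w1.png',im); np.savez('w1.npz',im=im,K=K,T=T)
im,K,T=cam('side'); np.savez('side1.npz',im=im,K=K,T=T)
im2,K2,T2=cam('scene'); np.savez('scene1.npz',im=im2,K=K2,T=T2)
a=cv2.resize(im[280:390,300:410],None,fx=5,fy=5,interpolation=cv2.INTER_CUBIC);b=cv2.resize(im2[140:210,330:400],(550,550),interpolation=cv2.INTER_CUBIC)
cv2.imwrite('pics/jig1.png',cv2.resize(np.hstack([a,b]),(800,400)))
s=st(); print(s['tcp_pos'],s['orientation'],s['joint_pos'])
E
```

```text
[ 0.57514419 -0.29375149  0.23945727] [-7.20345393e-05  2.08354599e-01  9.78053337e-01  1.59055646e-04] [-5.96508396e-01  4.56447904e-01  2.57424408e-01  1.37202621e+00
  2.40309422e-04 -1.76723750e-01]
```

View pics/w1.png

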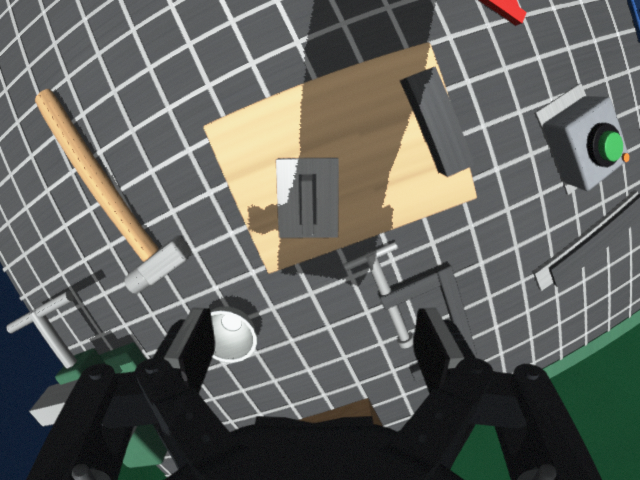

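View pics/jig1.png

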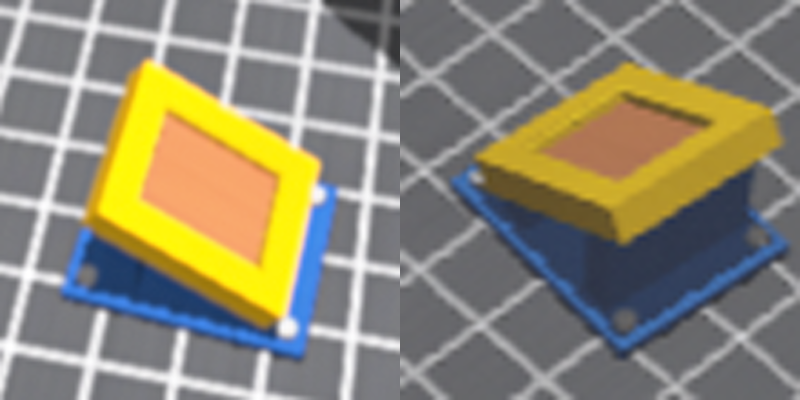

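The wrist view shows the bracket almost square to the tool. Its flange corners are at (277,158), (338,159), (338,238) and (280,237), and the rib is at about (308,198). The jig crops show the pocket floor and the yellow block clearly in both fixed views.

```bash
python3 - <<'E'
from h import *
d=np.load('w1.npz'); K,T=d['K'],d['T']
P=np.array([onz(K,T,uv,.020,True) for uv in [(277,158),(338,159),(338,238),(280,237)]])
print(P.round(4),P.mean(0)); 
for a,b in((0,3),(1,2),(0,1),(3,2)):
    v=P[b]-P[a]; print(np.linalg.norm(v).round(4),np.degrees(np.arctan2(v[1],v[0])).round(1))
for uv in [(302,175),(314,175),(314,222),(302,222)]: print(onz(K,T,uv,.056,True).round(4))
# jig yellow block corners (crop -> full px) in both views
side=[(148,62),(320,162),(275,325),(90,215)]; sc=[(630,65),(783,112),(622,212),(478,160)]
S=np.load('side1.npz');C=np.load('scene1.npz')
rs=lambda uv:ray(S['K'],S['T'],(300+uv[0]*550/400/5,280+uv[1]*550/400/5))
rc=lambda uv:ray(C['K'],C['T'],(330+(uv[0]-400)*70/400,140+uv[1]*70/400))
# scene order to match side: figure by triangulation residual over cyclic shifts
for sh in range(4):
    for q in (sc,):
        L=[tri(rs(side[i]),rc(q[(i+sh)%4])) for i in range(4)]
        print(sh,[ (p.round(3).tolist(),round(e[0],4)) for p,e in L])
E
```

```text
[[ 0.5223 -0.3097  0.02  ]
 [ 0.5471 -0.2572  0.02  ]
 [ 0.6203 -0.2886  0.02  ]
 [ 0.5953 -0.3415  0.02  ]] [ 0.57124746 -0.29923536  0.02      ]
0.0797 -23.5
0.0796 -23.3
0.0581 64.7
0.0585 64.7
[ 0.5422 -0.2913  0.056 ]
[ 0.5465 -0.2819  0.056 ]
[ 0.5851 -0.2993  0.056 ]
[ 0.5807 -0.3091  0.056 ]
0 [([0.505, 0.232, 0.163], np.float64(0.0097)), ([0.472, 0.286, 0.114], np.float64(0.0682)), ([0.433, 0.28, -0.046], np.float64(0.015)), ([0.484, 0.226, 0.042], np.float64(0.0694))]
1 [([0.54, 0.255, 0.164], np.float64(0.0305)), ([0.448, 0.225, 0.038], np.float64(0.0445)), ([0.395, 0.256, -0.044], np.float64(0.0285)), ([0.499, 0.282, 0.104], np.float64(0.0402))]
2 [([0.524, 0.195, 0.101], np.float64(0.0043)), ([0.41, 0.201, 0.036], np.float64(0.0034)), ([0.42, 0.313, 0.033], np.float64(0.0012)), ([0.535, 0.305, 0.101], np.float64(0.0018))]
3 [([0.491, 0.174, 0.105], np.float64(0.0351)), ([0.434, 0.26, 0.106], np.float64(0.0268)), ([0.459, 0.338, 0.038], np.float64(0.0426)), ([0.518, 0.248, 0.033], np.float64(0.0282))]
```

>>> apply_moves --moves '[-0.1,-0.1,-1.5,0,0,0,-0.15,-0.2,-3,0,0,0,-0.15,-0.2,-4.2,0,0,0,-0.15,-0.2,-4.4,0,0,0,-0.15,-0.2,-4.4,0,0,0,-0.15,-0.2,-4.4,0,0,0]'

```text
clock: 1.88
tcp_pos: [0.572, -0.2997, 0.1308]
orientation: [0.001, 0.208, 0.978, -0.0]
wrist_force: [0.2, -0.2, 0.7]
finger_gap: 0.0851
grip_force: 0.0
```

```bash
python3 - <<'E'
from h import *
im,K,T=cam('wrist'); np.savez('w2.npz',im=im,K=K,T=T)
g=cv2.convertScaleAbs(im,alpha=1.6,beta=20)
cv2.imwrite('pics/w2.png',cv2.resize(g[140:380,200:440],(600,600),interpolation=cv2.INTER_CUBIC))
s=st(); print(s['tcp_pos'],R.from_quat(s['orientation'][[1,2,3,0]]).as_matrix().round(4))
E
```

```text
[ 0.5726782  -0.30030451  0.13182615] [[-9.130e-01  4.079e-01  3.000e-03]
 [ 4.079e-01  9.130e-01 -1.900e-03]
 [-3.500e-03 -5.000e-04 -1.000e+00]]
```

View pics/w2.png

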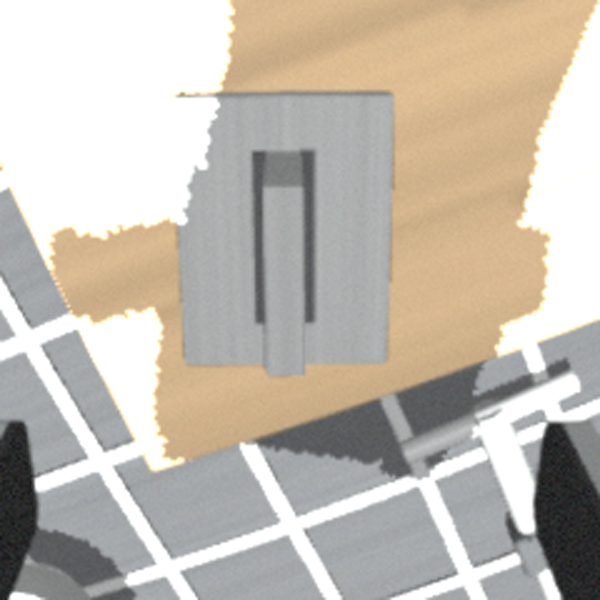

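The crop shows the rib's top edge with corners at (262,187), (303,187), (305,374) and (266,375). The flange corners are at (177,94), (392,94), (387,361) and (184,363). All are crop pixels, at 2.5x with offset (200,140).

```bash
python3 - <<'E'
from h import *
a=np.load('w1.npz'); b=np.load('w2.npz')
f=lambda u:(200+u[0]/2.5,140+u[1]/2.5)
F2=[f(u) for u in[(177,94),(392,94),(387,361),(184,363)]]; F1=[(277,158),(338,159),(338,238),(280,237)]
P=np.array([tri(ray(a['K'],a['T'],u,True),ray(b['K'],b['T'],v,True))[0] for u,v in zip(F1,F2)]); print('tri',P.round(4).tolist(),P.mean(0).round(4))
for nm,pts,z in(('fl',F2,.02),('rib',[f(u) for u in[(262,187),(303,187),(305,374),(266,375)]],.056)):
    Q=np.array([onz(b['K'],b['T'],u,z,True) for u in pts]); v=Q[2]+Q[3]-Q[0]-Q[1]
    print(nm,Q.mean(0).round(4),np.linalg.norm(v)/2,np.linalg.norm(Q[1]-Q[0]),np.degrees(np.arctan2(v[1],v[0])))
E
```

```text
tri [[0.5224, -0.3096, 0.0198], [0.5486, -0.2567, 0.0084], [0.6234, -0.289, 0.0111], [0.5942, -0.3414, 0.0229]] [ 0.5722 -0.2992  0.0155]
fl [ 0.5706 -0.2992  0.02  ] 0.0794865132531031 0.057574264708703485 -23.92476882547286
rib [ 0.5711 -0.2996  0.056 ] 0.049028580728171504 0.009579439115593218 -23.287870956381887
```

>>> apply_moves --moves '[0,0,-1.2,0,0,0.01,0,0,-2.4,0,0,0.01,0,0,-3,0,0,0.01,0,0,-3.4,0,0,0.01,0,0,-3.6,0,0,0.01,0,0,-3.6,0,0,0.01,0,0,-3.6,0,0,0.01,0,0,-3.6,0,0,0.01]' --claw 50

```text
clock: 2.6
tcp_pos: [0.5725, -0.3008, 0.0412]
orientation: [0.001, 0.204, 0.979, -0.001]
wrist_force: [0.1, -0.5, -0.1]
finger_gap: 0.0428
grip_force: 0.0
```

```bash
python3 - <<'E'
from h import *
im,K,T=cam('wrist'); cv2.imwrite('pics/w3.png',im)
for i in range(4): cam('wrist'); s=st(); print(s['tcp_pos'],s['finger_gap'],s['wrist_force'])
E
```

```text
[ 0.57218236 -0.30061963  0.04083201] 0.042593967868254874 [-0.32269392 -0.64783705 -0.24949526]
[ 0.5719839  -0.30049058  0.04056712] 0.04276504197286927 [ 1.14633944  0.21462407 -0.77364292]
[ 0.57177051 -0.30035501  0.04028488] 0.04268820679868053 [-0.06017815 -0.13162391 -0.39519206]
[ 0.57163655 -0.30024944  0.04003247] 0.042702857537460434 [ 0.11853956 -0.38300594  0.44350946]
```

View pics/w3.png

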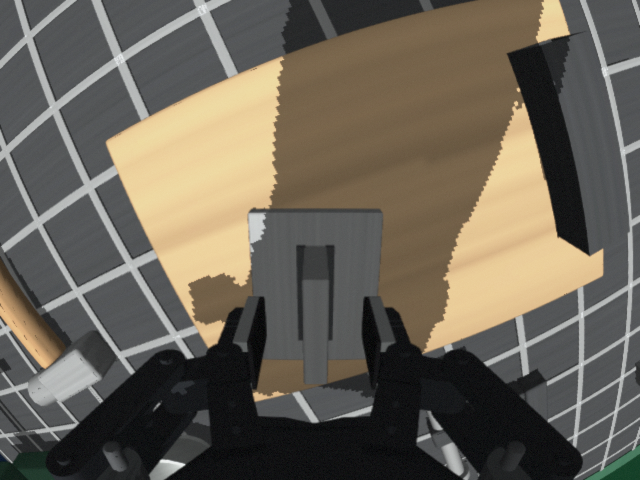

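The fingers straddle the rib evenly at columns 255 and 375, with the rib at about (316,315). I'll lower the last few millimetres and close.

>>> apply_moves --moves '[0,0,-0.15,0,0,0,0,0,-0.25,0,0,0,0,0,-0.25,0,0,0,0,0,-0.25,0,0,0]'

```text
clock: 3.18
tcp_pos: [0.5709, -0.2998, 0.0325]
orientation: [-0.0, 0.204, 0.979, 0.0]
wrist_force: [-0.0, 0.0, -0.1]
finger_gap: 0.0426
grip_force: 0.0
```

>>> apply_moves --moves '[0,0,0,0,0,0,0,0,0,0,0,0,0,0,0,0,0,0,0,0,0,0,0,0,0,0,0,0,0,0,0,0,0,0,0,0,0,0,0,0,0,0,0,0,0,0,0,0]' --claw 0 --newtons 70

```text
clock: 3.85
tcp_pos: [0.5715, -0.3, 0.0333]
orientation: [0.0, 0.204, 0.979, 0.0]
wrist_force: [0.7, 0.5, 1.4]
finger_gap: 0.0088
grip_force: 68.9
```

```bash
cat >> h.py <<'E'
def frame(psi):
    c,s=np.cos(psi),np.sin(psi); t=np.radians(30)
    X=np.array([np.cos(t)*c,np.cos(t)*s,np.sin(t)]); Y=np.array([-s,c,0]); return X,Y,np.cross(X,Y)
def goal(psi,p,Rc,pc):
    X,Y,Z=frame(psi); Rt=np.c_[-X,Y,-Z]
    return ((p-pc)/.025).round(3),R.from_matrix(Rt@Rc.T).as_rotvec().round(4)
def pose():
    s=st(); return R.from_quat(s['orientation'][[1,2,3,0]]).as_matrix(),s['tcp_pos']
E
python3 - <<'E'
from h import *
Rc,pc=pose(); X,Y,Z=frame(np.radians(-5)); f=np.array([.4735,.2515,.065])
print(pc,goal(np.radians(-5),f+.07*X+.15*Z,Rc,pc))
E
```

```text
[ 0.57147595 -0.29999294  0.03326018] (array([-4.492, 22.11 ,  7.866]), array([-0.1297, -0.5092,  0.3159]))
```

>>> apply_moves --moves '[0,0,0.5,0,0,0,0,0,1.5,0,0,0,0,0,3,0,0,0,0,0,4.5,0,0,0,0,0,6,0,0,0,0,0,7,0,0,0,0,0,8,0,0,0,0,0,8,0,0,0,0,0,8,0,0,0]'

```text
clock: 4.6
tcp_pos: [0.5717, -0.3004, 0.2336]
orientation: [0.001, 0.204, 0.979, -0.0]
wrist_force: [0.3, -0.7, -4.3]
finger_gap: 0.0089
grip_force: 68.5
```

>>> apply_moves --moves '[-0.1,0.7,0.2,0,0,0,-0.3,2,0.4,-0.01,-0.03,0.02,-0.6,3.4,0.5,-0.02,-0.07,0.04,-0.9,4.8,0.5,-0.03,-0.11,0.07,-1.2,6.2,0.5,-0.04,-0.15,0.09,-1.5,7.6,0.5,-0.05,-0.19,0.12,-1.8,9,0.5,-0.06,-0.23,0.14,-2.1,10.4,0.5,-0.07,-0.27,0.17,-2.4,11.8,0.5,-0.08,-0.31,0.19,-2.7,13.2,0.5,-0.09,-0.35,0.22,-3,14.6,0.4,-0.1,-0.39,0.24,-3.3,16,0.3,-0.11,-0.43,0.27,-3.6,17.4,0.2,-0.12,-0.47,0.29,-3.9,18.8,0.1,-0.13,-0.5,0.31,-4.2,20.1,0,-0.13,-0.509,0.316,-4.4,21.2,0,-0.13,-0.509,0.316,-4.5,21.8,-0.1,-0.13,-0.509,0.316,-4.5,22.1,-0.1,-0.13,-0.509,0.316,-4.5,22.1,-0.1,-0.13,-0.509,0.316,-4.5,22.1,-0.1,-0.13,-0.509,0.316]'

```text
clock: 6.27
tcp_pos: [0.4575, 0.2519, 0.2285]
orientation: [0.257, 0.042, 0.965, -0.012]
wrist_force: [0.8, -0.1, -4.5]
finger_gap: 0.0091
grip_force: 69.0
```

>>> apply_moves --moves '[0,0,0,0,0,0,0,0,0,0,0,0,0,0,0,0,0,0,0,0,0,0,0,0]'

```text
clock: 6.6
tcp_pos: [0.4591, 0.2516, 0.2307]
orientation: [0.258, 0.043, 0.965, -0.012]
wrist_force: [0.1, 0.2, -3.3]
finger_gap: 0.009
grip_force: 69.0
```

```bash
python3 - <<'E'
from h import *
im,K,T=cam('wrist'); np.savez('w4.npz',im=im,K=K,T=T); cv2.imwrite('pics/w4.png',im)
print(pose(),st()['joint_pos'])
E
```

```text
(array([[-8.62736129e-01,  8.87519699e-02,  4.97804640e-01],
       [ 7.67639924e-02,  9.96053734e-01, -4.45449071e-02],
       [-4.99793619e-01, -2.17029138e-04, -8.66144498e-01]]), array([0.45905723, 0.2517453 , 0.23073866])) [ 0.50497755 -0.09118242 -0.5690534   0.64693443 -0.28360334  0.52906456]
```

View pics/w4.png

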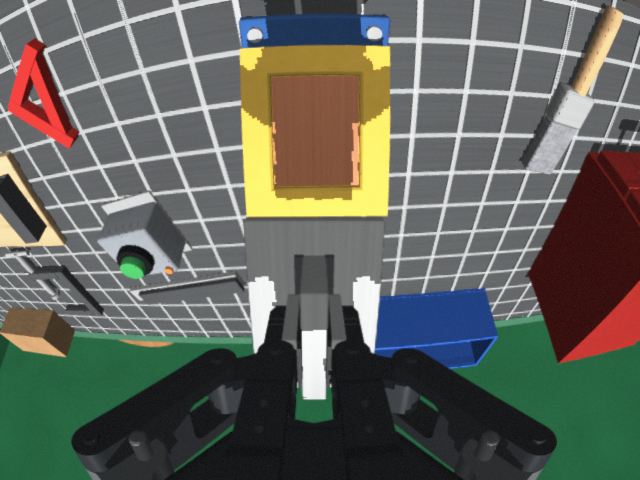

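The wrist view shows the copper floor at about x 273–360, y 75–187, square to the image, inside the yellow block (x 241–390, y 45–217). The held flange is square below it, with its near edge at y≈218, x 246–384.

```bash
cat >> h.py <<'E'
def floorpx(im,roi=(230,30,420,340)):
    hsv=cv2.cvtColor(im,cv2.COLOR_BGR2HSV); m=cv2.inRange(hsv,(0,60,30),(16,255,255))
    k=np.zeros_like(m); x0,y0,x1,y1=roi; k[y0:y1,x0:x1]=255; m=cv2.morphologyEx(m&k,cv2.MORPH_CLOSE,np.ones((7,7)))
    m=cv2.morphologyEx(m,cv2.MORPH_OPEN,np.ones((5,5)))
    c=max(cv2.findContours(m,0,2)[0],key=cv2.contourArea).reshape(-1,2).astype(float)
    return c
def corners(K,T,c):
    # corners from contour extremes in pixels (image-aligned)
    s=c.sum(1); d=c[:,0]-c[:,1]
    return np.array([c[s.argmin()],c[d.argmax()],c[s.argmax()],c[d.argmin()]])
E
python3 - <<'E'
from h import *
d=np.load('w4.npz'); c=floorpx(d['im']); q=corners(0,0,c); print(q, cv2.boundingRect(c.astype(np.int32)))
K,T=d['K'],d['T']; X,Y,Z=frame(np.radians(-5)); f=np.array([.4735,.2515,.065])
P=[]
for u in q:
    o,r=ray(K,T,u,True); p=o+r*((f-o)@Z)/(r@Z); P.append([(p-f)@X,(p-f)@Y])
P=np.array(P); print(P.round(4),P.mean(0).round(4)); np.savez('q4.npz',q=q)
for u in [(246,218),(384,218)]:
    o,r=ray(K,T,u,True); t=np.array([.45906,.2517,.2307]); p=o+r*((t-.013*Z-o)@Z)/(r@Z); print('flange',((p-t)@X).round(4),((p-t)@Y).round(4))
E
```

```text
[[272.  77.]
 [357.  76.]
 [357. 185.]
 [275. 185.]] (272, 76, 87, 110)
[[-0.0424 -0.0329]
 [-0.0431  0.0308]
 [ 0.0416  0.032 ]
 [ 0.0415 -0.0321]] [-0.0006 -0.0005]
flange -0.0419 -0.0286
flange -0.0419 0.0289
```

>>> apply_moves --moves '[0.1,1,-0.5,0,0,0,0.3,1,-1,0,0,0,0.6,1,-1.5,0,0,0,0.6,1,-1.5,0,0,0,0.6,1,-1.5,0,0,0,0.6,1,-1.5,0,0,0,0.6,1,-1.5,0,0,0,0.6,1,-1.5,0,0,0]'

```text
clock: 7.32
tcp_pos: [0.4741, 0.2776, 0.1942]
orientation: [0.259, 0.042, 0.965, -0.011]
wrist_force: [-0.1, -0.8, -4.0]
finger_gap: 0.009
grip_force: 69.9
```

```bash
python3 - <<'E'
from h import *
im,K,T=cam('wrist'); np.savez('w5.npz',im=im,K=K,T=T); cv2.imwrite('pics/w5.png',im)
c=floorpx(im,(60,10,420,340)); q=corners(0,0,c); print(q,cv2.boundingRect(c.astype(np.int32)),pose())
d=np.load('w4.npz'); q4=np.load('q4.npz')['q']; 
L=[tri(ray(d['K'],d['T'],a,True),ray(K,T,b,True)) for a,b in zip(q4,q)]
P=np.array([l[0] for l in L]); print(P.round(4),[round(l[1][0],4) for l in L],P.mean(0).round(4))
v=P[2]-P[1]+P[3]-P[0]; w=P[1]-P[0]+P[2]-P[3]; print(v/2,w/2,'yaws',np.degrees(np.arctan2(v[1],v[0])),np.degrees(np.arctan2(w[1],w[0])))
E
```

```text
[[225.  84.]
 [322.  80.]
 [323. 205.]
 [231. 206.]] (225, 80, 99, 128) (array([[-8.62285200e-01,  8.74227510e-02,  4.98820104e-01],
       [ 7.59318495e-02,  9.96171169e-01, -4.33284742e-02],
       [-5.00698100e-01,  5.14830989e-04, -8.65621827e-01]]), array([0.47405673, 0.27761461, 0.1941016 ]))
[[0.4347 0.2217 0.0423]
 [0.4406 0.2857 0.0399]
 [0.5134 0.2803 0.0842]
 [0.5073 0.2162 0.0849]] [np.float64(0.0), np.float64(0.0), np.float64(0.0002), np.float64(0.0)] [0.474  0.251  0.0628]
[ 0.07272136 -0.00542589  0.04337686] [ 0.00602884  0.06404273 -0.00155975] yaws -4.267046826367325 84.62215054550208
```

```bash
python3 - <<'E'
from h import *
Rc,pc=pose(); X,Y,Z=frame(np.radians(-4.9)); f=np.array([.473,.251,.0647])
print(goal(np.radians(-4.9),f+.045*Z,Rc,pc), 'Zunits per 10mm',.4*Z)
E
```

```text
(array([-0.939, -0.988, -3.617]), array([-0.0004,  0.0008,  0.002 ])) Zunits per 10mm [-0.19926906  0.01708338  0.34641016]
```

>>> apply_moves --moves '[-0.3,-0.3,-0.7,0,0,0.002,-0.6,-0.7,-1.5,0,0,0.002,-0.8,-0.9,-2.2,0,0,0.002,-0.94,-0.99,-2.9,0,0,0.002,-0.94,-0.99,-3.3,0,0,0.002,-0.94,-0.99,-3.6,0,0,0.002,-0.94,-0.99,-3.6,0,0,0.002,-0.94,-0.99,-3.6,0,0,0.002,-0.94,-0.99,-3.6,0,0,0.002,-0.94,-0.99,-3.6,0,0,0.002,-0.94,-0.99,-3.6,0,0,0.002,-0.94,-0.99,-3.6,0,0,0.002]'

```text
clock: 8.37
tcp_pos: [0.4507, 0.253, 0.1038]
orientation: [0.259, 0.041, 0.965, -0.011]
wrist_force: [0.4, -0.5, -2.9]
finger_gap: 0.009
grip_force: 69.9
```

```bash
python3 - <<'E'
from h import *
im,K,T=cam('wrist'); np.savez('w6.npz',im=im,K=K,T=T); cv2.imwrite('pics/w6.png',im)
Rc,pc=pose(); X,Y,Z=frame(np.radians(-4.9)); f=np.array([.473,.251,.0647])
e=pc-f; print(e@X,e@Y,e@Z,goal(np.radians(-4.9),f+.045*Z,Rc,pc)[1],st()['wrist_force'])
E
```

```text
1.106289151528223e-05 1.7914713841488685e-05 0.04492549467503536 [-0.0001  0.0003 -0.0001] [ 0.10679162  0.09049914 -4.50447653]
```

View pics/w6.png

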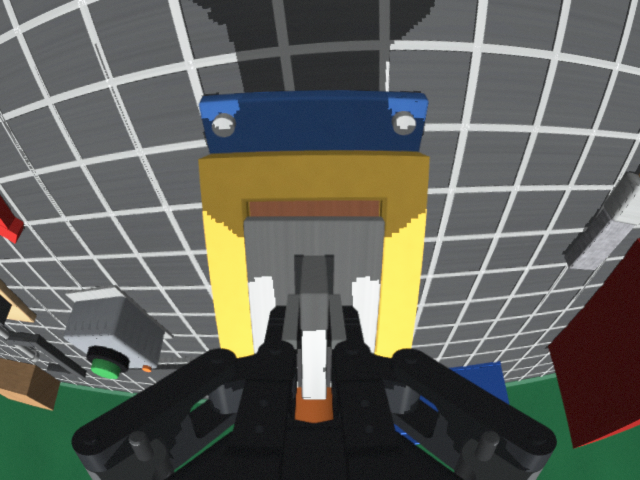

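The flange (x 246–384) lies centred over the pocket opening (x 244–386), square to it, with its near edge at y≈218 just inside the rim. I'll lower it along the slope normal.

>>> apply_moves --moves '[0.06,-0.005,-0.1,0,0,0,0.12,-0.01,-0.21,0,0,0,0.18,-0.015,-0.31,0,0,0,0.24,-0.02,-0.42,0,0,0,0.28,-0.025,-0.49,0,0,0,0.32,-0.03,-0.55,0,0,0,0.32,-0.03,-0.55,0,0,0,0.32,-0.03,-0.55,0,0,0,0.32,-0.03,-0.55,0,0,0]'

```text
clock: 9.17
tcp_pos: [0.4583, 0.252, 0.0894]
orientation: [0.258, 0.041, 0.965, -0.011]
wrist_force: [0.0, 0.7, -3.5]
finger_gap: 0.009
grip_force: 70.0
```

>>> apply_moves --moves '[0.02,0,-0.03,0,0,0,0.04,-0.003,-0.07,0,0,0,0.06,-0.005,-0.1,0,0,0,0.06,-0.005,-0.1,0,0,0,0.06,-0.005,-0.1,0,0,0,0.06,-0.005,-0.1,0,0,0]'

```text
clock: 9.67
tcp_pos: [0.4598, 0.2518, 0.0868]
orientation: [0.258, 0.041, 0.965, -0.011]
wrist_force: [-0.7, -0.3, -3.4]
finger_gap: 0.0088
grip_force: 70.0
```

```bash
cat > e.py <<'E'
from h import *
Rc,pc=pose(); X,Y,Z=frame(np.radians(-4.9)); f=np.array([.473,.251,.0647])
e=pc-f; s=st(); F=s['wrist_force']; M=s['ft_torque']; print('xyz mm',(1e3*np.array([e@X,e@Y,e@Z])).round(2),'F',np.round([F@X,F@Y,F@Z],1),'M',np.round([M@X,M@Y,M@Z],2),goal(np.radians(-4.9),f+.045*Z,Rc,pc)[1],s['clock'])
E
python3 e.py
```

```text
xyz mm [-0.42 -0.29 25.78] F [-2.2 -0.4 -2.6] M [-0.04  0.83 -0.03] [ 0.0004 -0.0006 -0.    ] 9.6667
```

>>> apply_moves --moves '[0.02,0,-0.035,0,0,0,0.04,-0.003,-0.07,0,0,0,0.06,-0.005,-0.105,0,0,0,0.06,-0.005,-0.105,0,0,0,0.06,-0.005,-0.105,0,0,0,0.06,-0.005,-0.105,0,0,0]'

```text
clock: 10.17
tcp_pos: [0.4613, 0.2517, 0.0841]
orientation: [0.258, 0.041, 0.965, -0.011]
wrist_force: [-0.3, 0.2, -3.0]
finger_gap: 0.0094
grip_force: 70.0
```

>>> apply_moves --moves '[0.01,0,-0.017,0,0,0,0.02,-0.002,-0.035,0,0,0,0.02,-0.002,-0.035,0,0,0,0.02,-0.002,-0.035,0,0,0]'

```text
clock: 10.5
tcp_pos: [0.4619, 0.2517, 0.0834]
orientation: [0.258, 0.041, 0.965, -0.011]
wrist_force: [-0.0, -0.6, -3.3]
finger_gap: 0.0086
grip_force: 70.1
```

```bash
python3 e.py
```

```text
xyz mm [-0.33 -0.25 21.77] F [-1.6 -0.6 -2.9] M [-0.02  0.82 -0.01] [ 0.0003 -0.0004 -0.    ] 10.5
```

Still free at 21.8 mm. Next are half-millimetre steps until contact.

>>> apply_moves --moves '[0.01,0,-0.017,0,0,0,0.02,-0.002,-0.035,0,0,0,0.02,-0.002,-0.035,0,0,0,0.02,-0.002,-0.035,0,0,0]'

```text
clock: 10.83
tcp_pos: [0.4619, 0.2516, 0.0832]
orientation: [0.259, 0.041, 0.965, -0.011]
wrist_force: [-9.0, -3.1, 8.4]
finger_gap: 0.0087
grip_force: 72.4
```

>>> apply_moves --moves '[0.01,0,-0.017,0,0,0,0.01,0,-0.017,0,0,0,0.01,0,-0.017,0,0,0,0.01,0,-0.017,0,0,0]'

```text
clock: 11.17
tcp_pos: [0.462, 0.2516, 0.0832]
orientation: [0.259, 0.041, 0.965, -0.011]
wrist_force: [-14.1, -2.9, 14.8]
finger_gap: 0.009
grip_force: 73.5
```

```bash
python3 e.py
```

```text
xyz mm [-0.33 -0.38 21.54] F [-4.5 -4.1 19.7] M [-0.44  1.39  0.  ] [ 0.0007  0.0004 -0.0006] 11.1667
```

Contact is at 21.5 mm, which is where the flange should reach the pocket floor. I'll ease the preload, then release.

>>> apply_moves --moves '[-0.01,0,0.02,0,0,0,-0.015,0,0.025,0,0,0,-0.015,0,0.025,0,0,0]'

```text
clock: 11.42
tcp_pos: [0.4619, 0.2516, 0.0833]
orientation: [0.259, 0.041, 0.965, -0.011]
wrist_force: [-7.4, -1.4, 6.0]
finger_gap: 0.0088
grip_force: 72.0
```

>>> apply_moves --moves '[0,0,0,0,0,0,0,0,0,0,0,0,0,0,0,0,0,0,0,0,0,0,0,0,0,0,0,0,0,0]' --claw 40 --newtons 20

```text
clock: 11.83
tcp_pos: [0.4626, 0.2517, 0.0829]
orientation: [0.259, 0.041, 0.965, -0.011]
wrist_force: [0.3, -0.6, -0.1]
finger_gap: 0.0342
grip_force: 0.0
```

```bash
python3 e.py
```

```text
xyz mm [ 0.03 -0.16 20.97] F [ 0.2 -0.6 -0.2] M [0.01 0.42 0.02] [0.0001 0.0001 0.0001] 11.8333
```

>>> apply_moves --moves '[-0.2,0.02,0.35,0,0,0,-0.6,0.05,1.04,0,0,0,-1.2,0.1,2.08,0,0,0,-1.8,0.15,3.1,0,0,0,-2.4,0.2,4.1,0,0,0,-2.0,0.15,4.9,0,0,0,-1.2,0.1,5.4,0,0,0,-0.2,0,5.9,0,0,0,-0.2,0,5.9,0,0,0,-0.2,0,5.9,0,0,0,-0.2,0,5.9,0,0,0]'

```text
clock: 12.75
tcp_pos: [0.4564, 0.2512, 0.2292]
orientation: [0.257, 0.041, 0.965, -0.012]
wrist_force: [0.5, -0.4, -0.7]
finger_gap: 0.0344
grip_force: 0.0
```

```bash
python3 - <<'E'
from h import *
im,K,T=cam('wrist'); np.savez('w7.npz',im=im,K=K,T=T)
s,_,_=cam('side'); a=cv2.resize(im[20:260,200:440],(400,400),interpolation=cv2.INTER_CUBIC); b=cv2.resize(s[280:390,300:410],(400,400),interpolation=cv2.INTER_CUBIC)
cv2.imwrite('pics/w7.png',np.hstack([a,b])); print(pose()[1])
E
```

```text
[0.45582512 0.25122923 0.22870338]
```

View pics/w7.png

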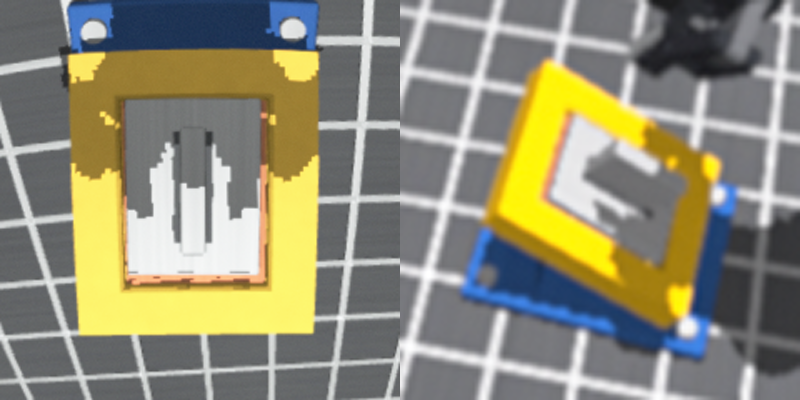

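The bracket sits flat and square inside the pocket at crop (195,190), a little towards the low and -y walls, with copper showing evenly along the other two edges. The side view shows it flush. Next is the button.

>>> apply_moves --moves '[0,-1,0.2,0,0,0,0,-2.5,0.2,0,0,0,0.5,-4,0.2,0.009,0.1,0,1.5,-5.5,0.2,0.018,0.2,0,2.5,-7,0,0.027,0.3,0,3.7,-8.2,-0.5,0.036,0.4,0,5,-9,-1,0.046,0.521,0,6.2,-9.24,-1.5,0.046,0.521,0,6.96,-9.24,-2.2,0.046,0.521,0,6.96,-9.24,-2.8,0.046,0.521,0,6.96,-9.24,-3.2,0.046,0.521,0,6.96,-9.24,-3.2,0.046,0.521,0,6.96,-9.24,-3.2,0.046,0.521,0,6.96,-9.24,-3.2,0.046,0.521,0,6.96,-9.24,-3.2,0.046,0.521,0]' --claw 0

```text
clock: 14.1
tcp_pos: [0.6313, 0.0211, 0.1522]
orientation: [0.001, 0.042, 0.999, 0.0]
wrist_force: [0.9, 0.5, -0.1]
finger_gap: 0.0003
grip_force: 0.0
```

```bash
python3 - <<'E'
from h import *
im,K,T=cam('wrist'); hsv=cv2.cvtColor(im,cv2.COLOR_BGR2HSV); m=cv2.inRange(hsv,(50,120,40),(90,255,255)); m[330:]=0
cs=[c for c in cv2.findContours(m,0,2)[0] if cv2.contourArea(c)>200]
for c in cs:
    M=cv2.moments(c); u=(M['m10']/M['m00'],M['m01']/M['m00']); print(u,cv2.contourArea(c),onz(K,T,u,.066,True).round(4))
print(pose())
cv2.imwrite('pics/w8.png',im)
E
```

```text
(310.67726589884825, 246.256885327992) 1997.0 [0.6297 0.019  0.066 ]
(array([[-9.96388365e-01,  8.48573550e-02,  3.07485344e-03],
       [ 8.48596883e-02,  9.96392708e-01,  6.36253530e-04],
       [-3.00977075e-03,  8.94886719e-04, -9.99995070e-01]]), array([0.6314322 , 0.02100991, 0.15215211]))
```

View pics/w8.png

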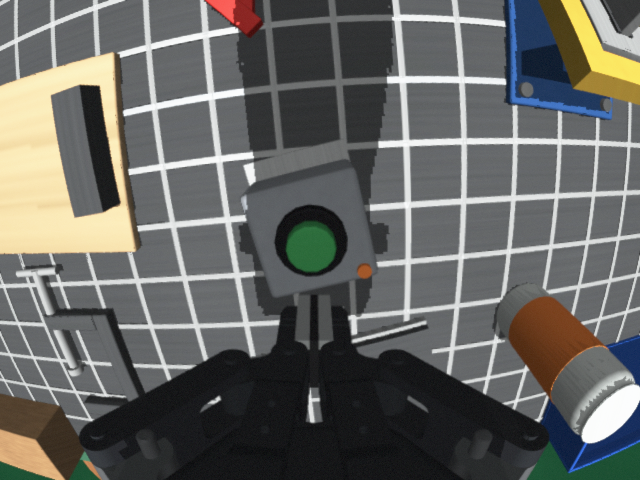

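The wrist view shows the button at (311,246), which puts it at (0.630, 0.019), almost under the closed fingers. The spray can (570,370) is well clear.

>>> apply_moves --moves '[-0.06,-0.07,-0.7,0,0,0,-0.06,-0.07,-1.4,0,0,0,-0.06,-0.07,-2,0,0,0,-0.06,-0.07,-2.5,0,0,0,-0.06,-0.07,-2.8,0,0,0,-0.06,-0.07,-2.8,0,0,0,-0.06,-0.07,-2.8,0,0,0,-0.06,-0.07,-2.8,0,0,0]'

```text
clock: 14.82
tcp_pos: [0.6304, 0.0189, 0.0815]
orientation: [0.001, 0.043, 0.999, 0.0]
wrist_force: [0.5, -1.4, -1.5]
finger_gap: 0.0001
grip_force: 0.0
```

>>> apply_moves --moves '[0,0,-0.1,0,0,0,0,0,-0.2,0,0,0,0,0,-0.3,0,0,0,0,0,-0.4,0,0,0,0,0,-0.4,0,0,0,0,0,-0.4,0,0,0]'

```text
clock: 15.32
tcp_pos: [0.6309, 0.0188, 0.0738]
orientation: [0.002, 0.043, 0.999, 0.0]
wrist_force: [-6.1, 0.4, 19.3]
finger_gap: -0.0001
grip_force: 9.9
```

```bash
python3 - <<'E'
from h import *
d=np.load('wrist0.npz')
for n in('side','scene'):
    im,K,T=cam(n); cv2.imwrite(f'pics/{n}9.png',im)
print(st()['tcp_pos'],st()['wrist_force'],st()['ft_torque'])
E
```

```text
[0.63085404 0.01885204 0.07380653] [-5.47524901 -0.16037454 18.709424  ] [ 0.11589473  1.15282329 -0.04721498]
```

>>> apply_moves --moves '[0,0,0.05,0,0,0,0,0,0.05,0,0,0,0,0,0.05,0,0,0]'

```text
clock: 15.67
tcp_pos: [0.6308, 0.0188, 0.074]
orientation: [0.002, 0.043, 0.999, 0.0]
wrist_force: [-3.3, -0.2, 13.5]
finger_gap: 0.0004
grip_force: 6.8
```

>>> apply_moves --moves '[0,0,0.05,0,0,0,0,0,0.05,0,0,0,0,0,0.05,0,0,0]'

```text
clock: 15.92
tcp_pos: [0.6308, 0.0188, 0.0741]
orientation: [0.001, 0.043, 0.999, 0.0]
wrist_force: [-0.4, 1.1, 7.6]
finger_gap: 0.0001
grip_force: 3.6
```

>>> apply_moves --moves '[0,0,0.1,0,0,0,0,0,0.1,0,0,0,0,0,0.1,0,0,0]'

```text
clock: 16.17
tcp_pos: [0.6307, 0.0188, 0.0758]
orientation: [0.001, 0.043, 0.999, 0.0]
wrist_force: [2.3, -1.0, 4.0]
finger_gap: 0.0001
grip_force: 2.0
```

>>> apply_moves --moves '[0,0,0.1,0,0,0,0,0,0.1,0,0,0,0,0,0.1,0,0,0]'

```text
clock: 16.42
tcp_pos: [0.63, 0.0188, 0.0778]
orientation: [0.0, 0.043, 0.999, 0.0]
wrist_force: [1.3, -0.9, 3.2]
finger_gap: -0.0
grip_force: 1.5
```

The force profile shows a hard stop at 74 mm and a spring of about 5 N and falling above it, so the button was fully down. I'll retreat now.

>>> apply_moves --moves '[0,0,0.4,0,0,0,0,0,1.2,0,0,0,0,0,2.4,0,0,0,0,0,3.6,0,0,0,0,0,4.5,0,0,0,0,0,4.5,0,0,0,0,0,4.5,0,0,0,0,0,4.5,0,0,0]'

```text
clock: 17.08
tcp_pos: [0.6286, 0.0189, 0.1892]
orientation: [-0.001, 0.043, 0.999, 0.001]
wrist_force: [0.9, -0.1, 0.2]
finger_gap: -0.0002
grip_force: 0.0
```

```bash
python3 - <<'E'
from h import *
im,K,T=cam('side'); a=np.load('side1.npz')['im']
im2,_,_=cam('scene'); b=cv2.imread('pics/scene9.png')
j=cv2.imread('pics/side9.png'); print('jig diff since press',cv2.absdiff(im,j)[295:380,320:395].mean())
s=st(); print(s['tcp_pos'],s['wrist_force'],job.hand_in())
E
```

```text
jig diff since press 0.7419084967320262
the job is handed in; nothing more can be done
[0.6283091  0.01898275 0.18828945] [-0.05860928  0.94420939  0.23928443] None
```

The bracket is seated flat and square in the jig pocket, rib up; the start button was then pressed to its hard stop and released, and I handed the job in at about 17 s of the 51 s allowed, with the robot touching nothing.

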